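Pack the rocking paint chest

ROBOT

A 7-joint arm with a two-finger parallel gripper is mounted at the origin on the work surface. World frame = base frame: x ahead of the robot, y to its left, z up, the work surface at z = 0. Lengths are in m, angles in rad, forces in N, time in s.
With the tool pointing down it reaches from about 0.4 to 0.85 m from the base axis. Payload 4.5 kg.
Tool frame: the origin (TCP) lies at the very end of the fingers, on their centre line; the grasp point (between the pads) lies 19 mm behind it (tcp_to_grasp is the z of the grasp point in the tool frame, in m); z points along the fingers, y is the line along which they close (so a half turn about z gives the same grasp; the last joint's range is limited). The gripper opens to 88 mm and grips with 3 to 60 N. Pads are 18 mm wide; open, the fingers measure 123 mm over their backs; the gripper's body (75 mm by 187 mm) begins 45 mm behind the grasp point.
Start: joints at [1.329, 0.689, -0.195, 1.565, 0.157, 0.902, -0.215], TCP at [0.17, -0.601, 0.2] pointing down, gripper open.
Joint ranges: [-3.01, 3.01], [-0.46, 2.08], [-1.47, 1.51], [0.13, 2.56], [-1, 4.14], [0.04, 2.09], [-2.66, 2.66]. Speed limits (rad/s): [2.57, 2.57, 3.14, 3.14, 3.14, 3.14, 3.14].

INTERFACE

Orientations are given as a unit quaternion [x, y, z, w].
In Python, from plant import * gives the robot as it stands. The module is installed in compiled form; this text tells all that it offers.
- The arm moves only by the shell command python3 -m jog 'ROWS' [OPENING] [FORCE]. ROWS is JSON, a list that holds one entry, the list of rows, each a list of 6 numbers: the shift along the tool's x, y, z in m, then the turn, a rotation vector about the tool's x, y, z in rad. In form: [[[dx, dy, dz, ax, ay, az], ...]]. A call has 1 to 12 rows; each row shifts and turns the commanded pose from where the row before left it, along the tool's axes as they then stand; what a row does not reach is not made up. A row lasts 1/8 s, in which the tool goes at most 62.5 mm and 10.7 degrees, less where a joint would pass 70% of its speed; a pose out of reach is approached as far as the arm can. A call with a gripper value outside its range is refused whole. OPENING is the finger opening in m, from 0 to 0.0881, set as the call begins (- or left out, the last holds). The fingers move at their own pace and stop on an object; FORCE is the grip in N (left out, the last holds). Time passes only in rows, so rows that do not move let the fingers close. It gives the time, the measured TCP pose, the force, the opening and the grip force at its end, in the units of the state.
- get_state(): the state, without advancing time (a new reading comes with each control period).
- snapshot(name): name is "scene" or "top"; returns a dict with "frame" (384x512x3 uint8, red, green, blue), "mtx" (3x3 intrinsics, pixels), "D" ([k1, k2, p1, p2, k3] as OpenCV has them; the pictures are not rectified), "xyz" and "orientation" of the camera in the world. Camera axes: x right, y down, z forward; pixel columns grow to the right and rows downward; lengths in m; the calibration is good to about 2 mm. A picture is of the moment at which its call begins. There is no depth.
- finish_job(): hands the job in; it is judged then, once.
The state is a dict: "clock": time; "q": joint angles; "qd": joint speeds; "joint_torque": joint torques, N m; "tool_pos": TCP position; "eef_rot": TCP orientation; "contact_force": force on the tool from outside, world axes, zero at the start; "moment": the same for the moment, N m; "opening": opening from 0.0 (shut) to 1.0 (fully open); "finger_force": force on a finger pad.
Only numpy, scipy, OpenCV 4.12 (cv2) and the standard library are available. Lean on these libraries where they do the work, as an engineer would, in place of code of your own. Each camera call takes 0.05 s, during which the arm holds its last target. There are 200 camera calls.

TASK

The little paint chest rocks because one of its ball feet, the one on the drawer side next to the wooden wedge, does not reach the table. With closed fingertips gently push the wedge, thin end first, in under that foot until the chest no longer rocks but still stands level, then make sure by pressing firmly down on the chest top right above that foot; if the corner still gives, push the wedge a little further and press again. Pick nothing up and pinch nothing, do not shift the chest or the other things on the table, and take the hand away at the end.

Things in the scene. Friction and masses are not known exactly. Their poses are not given: they have to be found in the camera images.
- chest: Wooden two-drawer paint chest, loose, about 3 kg: carcass 200 (x) by 290 mm (y), underside 28 mm up, flat top board 216 by 306 mm, its top 110 mm above the table. Origin: on the table under its middle; z up, +x out of the drawer fronts. Four ball feet, 32 mm diameter, at x +-80, y +-125 mm; the one at x +80, y -125 is short. Drawers stay shut.
- chest_corner (a point): Point on the chest top straight above the short foot, 110 mm above the table, 28 mm in from both top edges: the place to press. Until the wedge fits, this corner dips by the foot's shortfall under a press of 3 to 7 N, then stops. Axes as the chest's.
- foot_tip (a point): Lowest point of the short ball foot, 5 to 9 mm (unknown) above the table at the start; the chest stands level on the other three feet. Axes as the chest's.
- wedge: Beech wedge, 75 g, lying flat, pointing roughly at the short foot: 140 mm long (x), 40 wide (y). Origin: centre of its underside; z up; +x to the thin end, 2 mm thick; the thick end at -x is a flat upright face 20 mm high: push there. Slides with under 1 N; when it meets the foot the push rises within a few mm, and over about 5 N the chest starts to shift. Friction keeps it where it is left.
- wedge_face (a point): Middle of the wedge's sloping top face, 11 mm above its underside; the face drops 1.29 mm per 10 mm towards the thin end. z: outward normal of that face; x: down the slope to the thin end; y: across. Nudged sideways near its thick end, the wedge turns about a point some 23 mm ahead of its middle.
- paint_jar: Open squat glass jar of teal paint, 58 mm diameter, 50 mm high. Origin: centre of its underside. To be left alone.
- magnifier: Hand magnifier lying flat, black rim 95 mm across, 12 mm thick, black handle 105 mm long towards its -x. Origin: under the centre of the lens. To be left alone.
- brush_pot: White ceramic pot 72 mm diameter, 85 mm high, with three brushes standing up to 200 mm. Origin: centre of its underside. To be left alone.
Not all that is in view belongs to the job. Several things have the shape of the wedge; the one meant has the colours described above.

How it is judged:
By the outcome, as a careful person would: the job done as asked, in the order asked, and still so for the second after the job is handed in, with the robot touching nothing.
It also fails if it takes over 51 s, if anything falls off the work surface, if the arm or the gripper's body presses on something with over 40 N, if the wrist force passes 120 N, or if a joint passes its speed limit or range.

## Working session

There is one attempt and no reset: what is moved stays moved. The work goes in short steps, Python scripts to look and compute and a shell command to move; the robot and the scene stay as the last step left them, time stands still between calls to the robot, and variables do not carry over. Pictures are saved under pics/ and viewed, at most 10 in all, crops included, and the job is handed in when it is done.

```bash
mkdir -p pics; python3 - <<'E'
from plant import *
import cv2,pickle
S={}
for n in("scene","top"):
    s=snapshot(n);S[n]=s
    cv2.imwrite(f"pics/{n}0.png",s["frame"][:,:,::-1])
    print(n,s["mtx"],s["D"],s["xyz"],s["orientation"])
pickle.dump(S,open("s0.pkl","wb"))
print(get_state())
E
```

```text
scene [[387.65122116   0.         253.71691288]
 [  0.         387.65122116 191.2350778 ]
 [  0.           0.           1.        ]] [-0.10655239  0.          0.          0.          0.        ] [ 1.10180804 -0.40908345  0.71387992] [ 0.81763308  0.40096613 -0.18063723 -0.37158108]
top [[483.00611948   0.         249.34275451]
 [  0.         483.00611948 196.14147736]
 [  0.           0.           1.        ]] [0.05622444 0.         0.         0.         0.        ] [0.32898219 0.02020905 1.2974247 ] [-0.69982425  0.70760962 -0.0731714   0.06465742]
{'clock': 0.1, 'q': array([ 1.32879124,  0.68988989, -0.19452864,  1.56620112,  0.15732451,
        0.90248847, -0.21511294]), 'qd': array([-0.00069903, -0.00367151,  0.00174946, -0.00351717, -0.00218557,
        0.00013976, -0.00070075]), 'joint_torque': array([-1.70139047e-03, -5.28503215e+01, -1.27101704e+00, -1.53839225e+01,
       -5.25508903e-02,  1.96075678e-03,  5.07131608e-05]), 'tool_pos': array([ 0.16999019, -0.60081116,  0.19970724]), 'eef_rot': array([ 9.90500663e-01,  1.37505644e-01, -1.72475720e-04, -7.77729770e-04]), 'contact_force': array([ 0.03081728,  0.65379545, -0.14027395]), 'moment': array([ 0.05120832,  0.01275643, -0.10391986]), 'finger_force': 0.0, 'opening': 1.001616197138965}
```

View pics/scene0.png

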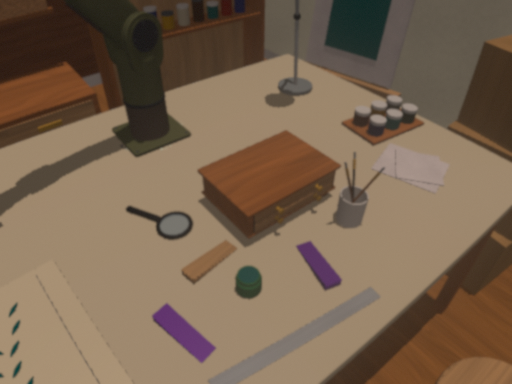

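View pics/top0.png

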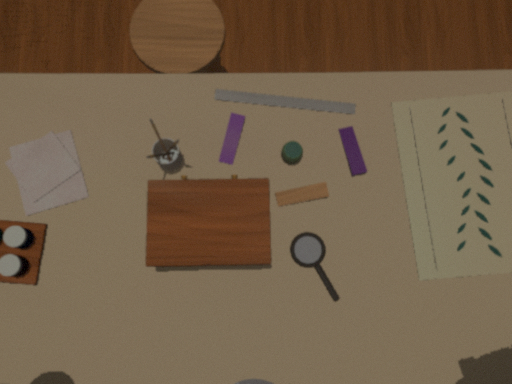

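The beech wedge is at top (302,194) / scene (210,260). The shapes it could be confused with are purple: top (232,138) and (352,151), scene (318,264) and (183,332). The beech one matches the description. The chest top is at top (208,222), and the short foot is near its drawer-side right corner, about (268,182).

```bash
cat > h.py <<'E'
import numpy as np,cv2
from scipy.spatial.transform import Rotation as R
def cast(s,px,z):
    u=cv2.undistortPoints(np.array(px,float).reshape(-1,1,2),s["mtx"],s["D"]).reshape(-1,2)
    d=R.from_quat(s["orientation"]).apply(np.c_[u,np.ones(len(u))])
    z=np.broadcast_to(z,len(u))
    return s["xyz"]+d*((z-s["xyz"][2])/d[:,2])[:,None]
def proj(s,P):
    r=R.from_quat(s["orientation"]).inv()
    return cv2.projectPoints(np.array(P,float).reshape(-1,1,3),r.as_rotvec(),-r.apply(s["xyz"]),s["mtx"],s["D"])[0].reshape(-1,2)
def blob(s,lo,hi,seed,roi):
    hsv=cv2.cvtColor(s["frame"],cv2.COLOR_RGB2HSV)
    m=cv2.inRange(hsv,np.array(lo),np.array(hi)); k=np.zeros_like(m); x0,y0,x1,y1=roi;k[y0:y1,x0:x1]=1
    m=m*k
    c=max(cv2.findContours(m,cv2.RETR_EXTERNAL,cv2.CHAIN_APPROX_NONE)[0],key=cv2.contourArea)
    return c
E
python3 - <<'E'
import pickle
from h import *
S=pickle.load(open("s0.pkl","rb"))
for n,pts in(("top",dict(w=(302,194),t=(302,220),ch=(208,222),jar=(292,152),w2=(280,197),w3=(322,190))),("scene",dict(w=(210,260),t=(215,290),ch=(265,170)))):
    h=cv2.cvtColor(S[n]["frame"],cv2.COLOR_RGB2HSV)
    for k,(x,y) in pts.items(): print(n,k,h[y,x])
t=S["top"]["frame"][130:280,225:345];s=S["scene"]["frame"][200:300,160:280]
a=cv2.resize(t,None,fx=3.2,fy=3.2,interpolation=cv2.INTER_CUBIC);b=cv2.resize(s,(400,480)[::1] if 0 else (400,333),interpolation=cv2.INTER_CUBIC)
im=np.zeros((480,800,3),np.uint8);im[:480,:384]=a[:480,:384];im[:333,395:795]=b
cv2.imwrite("pics/crop1.png",np.clip(im[:,:,::-1]*1.5,0,255).astype(np.uint8))
E
```

```text
top w [ 15 126 121]
top t [ 17  80 128]
top ch [ 12 171 103]
top jar [77 64 72]
top w2 [ 15 134 122]
top w3 [ 15 131 121]
scene w [ 14 128 139]
scene t [ 16  77 159]
scene ch [ 12 164 123]
```

View pics/crop1.png

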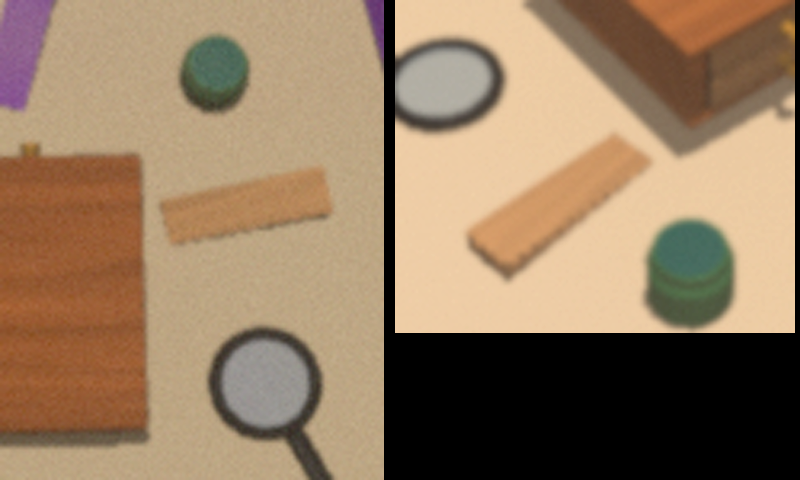

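Crop: the beech wedge's thin end is on the left at crop (165,222), facing the chest. The dark thick end is at right, about (328,190). The jar is above it and the magnifier below.

```bash
cat > m.py <<'E'
from h import *
def measure(s,chest=True,roi=(273,175,340,212)):
    o={}
    c=blob(s,(8,103,60),(22,255,255),None,roi)
    r=cv2.minAreaRect(c);p=cv2.boxPoints(r)
    P=cast(s,p,0.011)[:,:2]
    # split thick/thin ends: thick = lower y (away from chest)
    i=np.argsort(P[:,1]);thick,thin=p[i[:2]],p[i[2:]]
    A=cast(s,thick,0.020)[:,:2];B=cast(s,thin,0.002)[:,:2]
    a,b=A.mean(0),B.mean(0)
    o["thick"],o["thin"]=a,b;o["len"]=np.linalg.norm(b-a);o["wid"]=(np.linalg.norm(A[0]-A[1]),np.linalg.norm(B[0]-B[1]));o["yaw"]=np.degrees(np.arctan2(*(b-a)[::-1]))
    if chest:
        c=blob(s,(5,140,40),(16,255,255),None,(140,165,290,275))
        r=cv2.minAreaRect(c);Q=cast(s,cv2.boxPoints(r),0.110)[:,:2];o["chest"]=Q
        cen=Q.mean(0);e=[Q[1]-Q[0],Q[2]-Q[1]];e.sort(key=np.linalg.norm)
        x=e[0]/np.linalg.norm(e[0]);x=x*np.sign(x[0]);y=np.array([-x[1],x[0]])
        o["size"]=[np.linalg.norm(v) for v in e];o["cen"]=cen;o["cyaw"]=np.degrees(np.arctan2(x[1],x[0]))
        o["foot"]=cen+x*.08-y*.125
    return o
E
python3 - <<'E'
import pickle
from m import *
S=pickle.load(open("s0.pkl","rb"))
s=S["top"];o=measure(s)
for k,v in o.items(): print(k,np.round(v,4))
u=(o["thin"]-o["thick"])/o["len"];d=o["foot"]-o["thick"]
print("foot in wedge frame: along from thick",d@u,"left",u[0]*d[1]-u[1]*d[0])
sc=S["scene"];f=o["foot"]
for nm,P in (("top",[*o["thick"],.02]),("thin",[*o["thin"],.002]),("corner",[*f,.11]),("foot",[*f,.007])): print(nm,proj(sc,P))
# jar, magnifier
h=cv2.cvtColor(s["frame"],cv2.COLOR_RGB2HSV)
print("jar",cast(s,[(292,152)],.05),"lens",cast(s,[(308,250)],.01), "handle end",cast(s,[(337,298)],.005))
# scene wedge corners
c=blob(sc,(8,103,60),(22,255,255),None,(175,235,245,285));print(cv2.boxPoints(cv2.minAreaRect(c)))
E
```

```text
thick [ 0.5998 -0.2075]
thin [ 0.5763 -0.0692]
len 0.1403
wid [0.042  0.0424]
yaw 99.6273
chest [[ 0.6106  0.2679]
 [ 0.6146 -0.044 ]
 [ 0.3954 -0.0442]
 [ 0.3929  0.2566]]
size [0.2192 0.3119]
cen [0.5034 0.1091]
cyaw 0.0434
foot [ 0.5835 -0.0159]
foot in wedge frame: along from thick 0.19167806133538 left -0.015957603066449312
top [[185.53020342 272.51490299]]
thin [[230.79174295 242.76594893]]
corner [[249.87546807 202.57123056]]
foot [[250.0441818  233.17315167]]
jar [[ 0.69509375 -0.11224506  0.05      ]] lens [[ 0.4360076  -0.15107812  0.01      ]] handle end [[ 0.3109207 -0.222736   0.005    ]]
[[180.46341 269.82925]
 [224.97562 234.21953]
 [236.39026 248.48782]
 [191.87805 284.09753]]
```

```bash
cat >> m.py <<'E'
def edges(s,x0=150,x1=262,y0=188,y1=255):
    """front and right top-board edges by mask boundary line fits -> corner, yaw, foot"""
    h=cv2.cvtColor(s["frame"],cv2.COLOR_RGB2HSV);m=cv2.inRange(h,(5,140,60),(16,255,255))
    f=np.array([(x,170+np.argmax(m[170:200,x]>0)-.5) for x in range(x0+35,x1) if not 228<x<242])
    r=np.array([(290-np.argmax(m[y,290:240:-1]>0)+.5,y) for y in range(y0+20,y1)])
    def fit(p):
        P=cast(s,p,.110)[:,:2];v=cv2.fitLine(P.astype(np.float32),cv2.DIST_HUBER,0,.0005,.001).ravel()
        return v[2:],v[:2]
    (p,a),(q,b)=fit(f),fit(r)
    a=a*np.sign(a[1]);b=b*np.sign(b[0])
    t=np.linalg.solve(np.c_[a,-b],q-p);C=p+t[0]*a
    ya,yb=np.degrees(np.arctan2(-a[0],a[1])),np.degrees(np.arctan2(b[1],b[0]))
    x=b;y=np.array([-x[1],x[0]])
    return C,ya,yb,C-.028*x+.028*y
E
python3 - <<'E'
import pickle
from m import *
S=pickle.load(open("s0.pkl","rb"))
s=S["top"];C,ya,yb,F=edges(s);print(C,ya,yb,F)
print(proj(S["scene"],[*C,.11]),proj(s,[*C,.11]))
E
```

```text
[ 0.60876644 -0.04213255] 0.43915814 0.5106999 [ 0.580518   -0.01438323]
[[247.39579001 213.62456237]] [[267.55345434 178.46289884]]
```

```bash
python3 -m jog '[[[0,0,0,0,0,-0.185],[0,0,0,0,0,-0.185],[0,0,0,0,0,-0.185],[0,0,0,0,0,-0.185],[0,0,0,0,0,-0.185],[0,0,0,0,0,-0.185],[0,0,0,0,0,-0.185]]]' 0 10; python3 -c "
from plant import *;print(get_state()['q'])"
```

```text
clock: 0.98
tool_pos: [0.1699, -0.6011, 0.1999]
eef_rot: [0.705, 0.709, 0.0, -0.0]
contact_force: [-0.3, 0.3, -0.2]
opening: 0.232
finger_force: 0.0
[ 1.52433497  0.73421278 -0.56231531  1.5545225   0.44343245  0.9837831
  0.83515644]
```

```bash
python3 -m jog '[[[0.0334,0.0413,0,0,0,0],[0.0334,0.0413,0,0,0,0],[0.0334,0.0413,0,0,0,0],[0.0334,0.0413,0,0,0,0],[0.0334,0.0413,0,0,0,0],[0.0334,0.0413,0,0,0,0],[0.0334,0.0413,0,0,0,0],[0.0334,0.0413,0,0,0,0],[0.0334,0.0413,0,0,0,0],[0.0334,0.0413,0,0,0,0],[0.0334,0.0413,0,0,0,0],[0.0334,0.0413,0,0,0,0]]]'
```

```text
clock: 2.48
tool_pos: [0.6666, -0.1996, 0.1999]
eef_rot: [0.707, 0.707, -0.0, -0.0]
contact_force: [0.7, -1.2, -0.8]
opening: 0.003
finger_force: 0.0
```

```bash
python3 -m jog '[[[0,0,0.048,0,0,0],[0,0,0.048,0,0,0],[0,0,0.048,0,0,0],[0,0,0.048,0,0,0],[0,0,0,0,0,0],[0,0,0,0,0,0]]]'; python3 - <<'E'
from plant import *
import cv2
s=snapshot("scene")["frame"][150:350,130:330]
cv2.imwrite("pics/c2.png",cv2.resize(s,(600,600),interpolation=cv2.INTER_CUBIC)[:,:,::-1])
E
```

```text
clock: 3.22
tool_pos: [0.6671, -0.2007, 0.01]
eef_rot: [0.707, 0.707, 0.001, 0.001]
contact_force: [0.7, -0.7, 0.5]
opening: 0.009
finger_force: 0.0
```

View pics/c2.png

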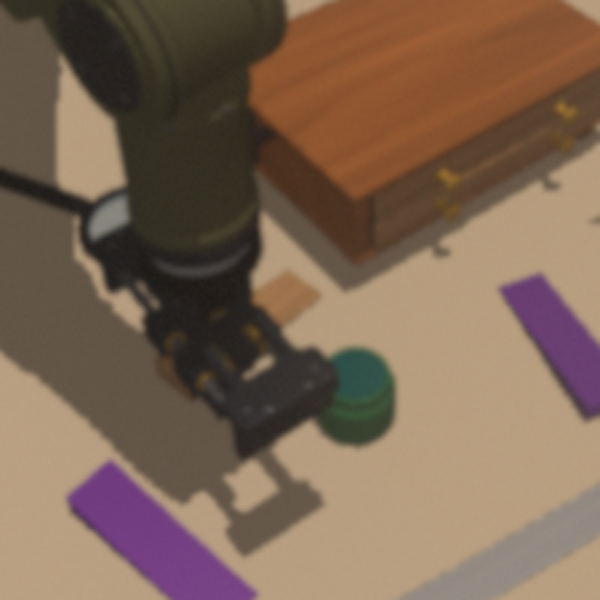

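The gripper hides most of the wedge. The jar at (357,395) and the chest are clear. Now I'll nudge the thick end towards -x.

```bash
python3 -m jog '[[[0,-0.008,0,0,0,0],[0,-0.008,0,0,0,0],[0,-0.008,0,0,0,0],[0,-0.004,0,0,0,0],[0,-0.004,0,0,0,0],[0,-0.004,0,0,0,0],[0,-0.004,0,0,0,0],[0,-0.0025,0,0,0,0],[0,0,0,0,0,0],[0,0,0,0,0,0]]]'; python3 -m jog '[[[0,0.012,0,0,0,0],[0,0.02,0,0,0,0],[0,0,-0.03,0,0,0],[-0.05,0,-0.02,0,0,0],[-0.06,0,0,0,0,0],[-0.06,0,0,0,0,0],[0,0,0,0,0,0]]]'
python3 - <<'E'
from plant import *
import cv2,pickle
from m import *
s=snapshot("top");pickle.dump(s,open("s1.pkl","wb"))
cv2.imwrite("pics/t3.png",cv2.resize(s["frame"][100:300,220:460],(720,600))[:,:,::-1])
o=measure(s,False);C,ya,yb,F=edges(s);print(o,C,ya,yb,F)
u=(o["thin"]-o["thick"])/o["len"];d=F-o["thick"];print(d@u,u[0]*d[1]-u[1]*d[0])
E
```

```text
clock: 4.53
tool_pos: [0.6236, -0.2006, 0.0085]
eef_rot: [0.707, 0.707, 0.0, 0.0]
contact_force: [0.3, -0.8, -0.7]
opening: 0.005
finger_force: 0.0
clock: 5.4
tool_pos: [0.6527, -0.3799, 0.0579]
eef_rot: [0.711, 0.703, -0.003, 0.002]
contact_force: [0.4, 0.4, 0.9]
opening: 0.001
finger_force: 0.0
{'thick': array([ 0.59969603, -0.20762823]), 'thin': array([ 0.57736108, -0.06950095]), 'len': np.float64(0.13992138661960565), 'wid': (np.float64(0.041937387510255594), np.float64(0.04233600145976005)), 'yaw': np.float64(99.18512751239734)} [ 0.6060996  -0.04219744] -0.53435737 0.4957464 [ 0.5778584  -0.01444075]
0.19419620172181565 -0.009279908092340201
```

View pics/t3.png

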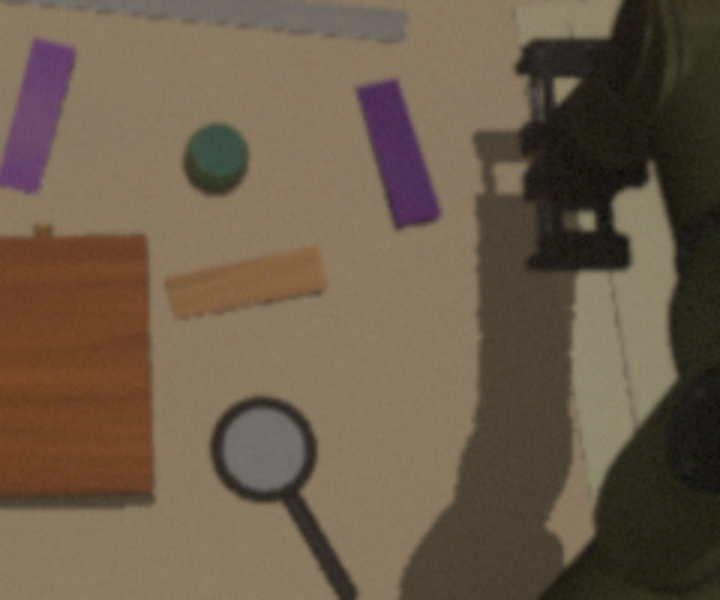

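The wedge did not turn (crop (245,283), yaw 99.2°), so the fingertips are slimmer than I assumed. The other things are undisturbed. I'll go back and nudge further.

```bash
python3 -m jog '[[[0.06,0,0,0,0,0],[0.06,0,0,0,0,0],[0.06,0,0,0,0,0],[0,0,0.05,0,0,0],[0,0,0,0,0,0],[0,0,0,0,0,0]]]'
```

```text
clock: 6.2
tool_pos: [0.6558, -0.191, 0.0094]
eef_rot: [0.707, 0.707, 0.0, 0.0]
contact_force: [0.1, -0.1, 1.6]
opening: 0.011
finger_force: 0.0
```

```bash
python3 -m jog '[[[-0.006,-0.01,0,0,0,0],[0,-0.012,0,0,0,0],[0,-0.006,0,0,0,0],[0,-0.004,0,0,0,0],[0,-0.004,0,0,0,0],[0,-0.004,0,0,0,0],[0,-0.004,0,0,0,0],[0,0,0,0,0,0],[0,0,0,0,0,0]]]'; python3 -m jog '[[[0,0.012,0,0,0,0],[0,0.02,0,0,0,0],[0,0,-0.03,0,0,0],[-0.05,0,-0.02,0,0,0],[-0.06,0,0,0,0,0],[-0.06,0,0,0,0,0],[0,0,0,0,0,0],[0,0,0,0,0,0]]]'
cat > look.py <<'E'
from plant import *
import pickle,sys
from m import *
s=snapshot("top");pickle.dump(s,open(sys.argv[1]+".pkl","wb"))
o=measure(s,False);C,ya,yb,F=edges(s)
for k,v in o.items(): print(k,np.round(v,4))
print(C,ya,yb,F)
F=np.array([.580,-.0144]);u=(o["thin"]-o["thick"])/o["len"];d=F-o["thick"];print("foot along/left",d@u,u[0]*d[1]-u[1]*d[0])
E
python3 look.py s2
```

```text
clock: 7.32
tool_pos: [0.6115, -0.1965, 0.0084]
eef_rot: [0.707, 0.707, 0.0, 0.0]
contact_force: [0.0, -0.5, 0.2]
opening: 0.007
finger_force: 0.0
clock: 8.32
tool_pos: [0.6434, -0.3657, 0.0581]
eef_rot: [0.707, 0.707, 0.001, -0.0]
contact_force: [0.4, 0.8, 1.1]
opening: 0.01
finger_force: 0.0
thick [ 0.5998 -0.2075]
thin [ 0.5764 -0.0698]
len 0.1397
wid [0.042  0.0424]
yaw 99.6224
[ 0.6060964  -0.04215635] -0.5357233 0.5106999 [ 0.57784796 -0.01440703]
foot along/left 0.19371743540892739 -0.01275339480773198
```

```bash
python3 - <<'E'
from plant import *
from m import *
st=get_state();p=st["tool_pos"]
ims=[]
for n in("scene","top"):
    s=snapshot(n);f=s["frame"].copy();q=proj(s,p)[0];print(n,q,proj(s,[p[0],p[1],0]))
    x,y=(q+.5).astype(int);x0=max(0,min(512-160,x-80));y0=max(0,min(384-160,y-80))
    c=cv2.resize(f[y0:y0+160,x0:x0+160],(400,400),interpolation=cv2.INTER_CUBIC)
    cv2.circle(c,(int((q[0]-x0)*2.5),int((q[1]-y0)*2.5)),4,(255,0,0),1);print(x0,y0)
    ims.append(np.clip(c*1.6,0,255).astype(np.uint8))
cv2.imwrite("pics/tcp.png",np.hstack(ims)[:,:,::-1])
E
```

```text
scene [124.54967303 314.8274642 ] [[131.21091533 330.11853152]]
45 224
top [388.3898045  168.80600374] [[382.15633355 174.08675953]]
308 89
```

View pics/tcp.png

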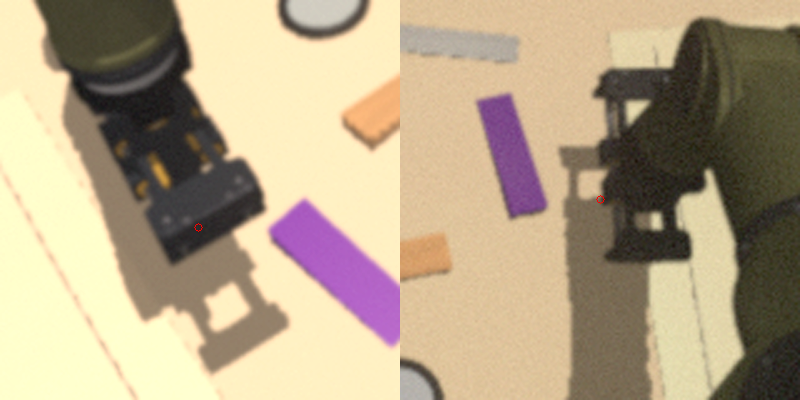

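```bash
python3 -m jog '[[[0.055,0,0,0,0,0],[0.055,0,0,0,0,0],[0.058,0,0,0,0,0],[0,0,0.04,0,0,0],[0,0,0.01,0,0,0],[0,0,0,0,0,0],[0,0,0,0,0,0]]]'; python3 -m jog '[[[0,-0.01,0,0,0,0],[0,-0.01,0,0,0,0],[0,-0.005,0,0,0,0],[0,-0.005,0,0,0,0],[0,0,0,0,0,0]]]';  python3 - <<'E'
from plant import *
from m import *
st=get_state();p=st["tool_pos"]
s=snapshot("top");q=proj(s,p)[0];print(q,proj(s,[0,0,0]),proj(snapshot("scene"),[0,0,0]))
x0,y0=int(q[0])-50,int(q[1])-50
c=cv2.resize(s["frame"][y0:y0+100,x0:x0+100],(600,600),interpolation=cv2.INTER_CUBIC);c=np.clip(c*2.2,0,255).astype(np.uint8)
cv2.circle(c,tuple(int(v) for v in (q-[x0,y0])*6),5,(255,0,0),1)
cv2.imwrite("pics/n2.png",c[:,:,::-1])
E
```

```text
clock: 9.35
tool_pos: [0.6441, -0.1997, 0.0095]
eef_rot: [0.708, 0.707, 0.0, 0.001]
contact_force: [0.1, -0.3, 1.0]
opening: 0.008
finger_force: 0.0
clock: 9.98
tool_pos: [0.613, -0.1987, 0.0085]
eef_rot: [0.707, 0.707, -0.0, -0.0]
contact_force: [-1.1, -0.4, 0.7]
opening: 0.007
finger_force: 0.0
[322.9938748  184.94594961] [[253.40522451 428.45362268]] [[150.20077449 132.24449406]]
```

View pics/n2.png

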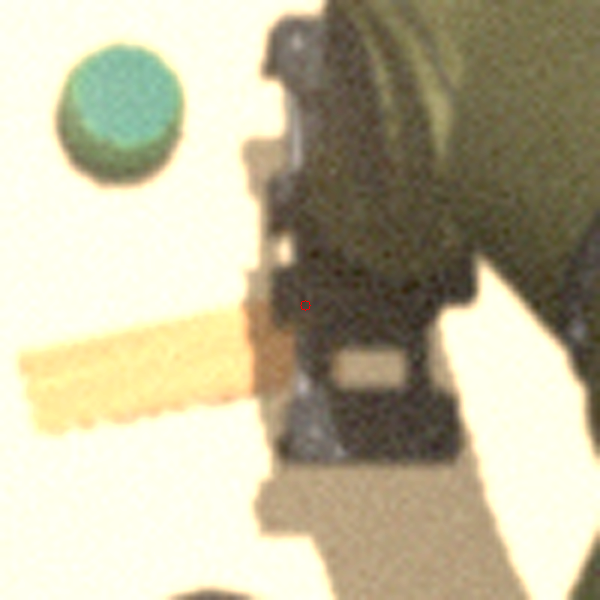

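The red TCP mark at (305,305) overlaps the wedge in plan, yet the wedge has not moved. The tips may be higher or slimmer than the numbers say, so I'll probe the table height beside the wedge.

```bash
python3 -m jog '[[[0,0.02,0,0,0,0],[0,0.02,0,0,0,0],[0,0,0.004,0,0,0],[0,0,0,0,0,0],[0,0,0,0,0,0]]]';python3 -m jog '[[[0,0,0.003,0,0,0],[0,0,0,0,0,0],[0,0,0,0,0,0]]]';python3 -m jog '[[[0,0,0.003,0,0,0],[0,0,0,0,0,0],[0,0,0,0,0,0]]]'
```

```text
clock: 10.7
tool_pos: [0.6522, -0.1988, 0.0042]
eef_rot: [0.707, 0.707, -0.001, -0.0]
contact_force: [0.2, 0.2, -0.5]
opening: 0.007
finger_force: 0.0
clock: 11.08
tool_pos: [0.6532, -0.1987, 0.0014]
eef_rot: [0.707, 0.707, -0.0, 0.0]
contact_force: [0.3, -0.8, 0.2]
opening: 0.005
finger_force: 0.0
clock: 11.45
tool_pos: [0.6533, -0.1986, -0.0016]
eef_rot: [0.707, 0.707, -0.0, -0.0]
contact_force: [0.2, 0.1, 0.7]
opening: 0.007
finger_force: 0.0
```

```bash
for i in 1 2 3 4; do python3 -m jog '[[[0,0,0.003,0,0,0],[0,0,0,0,0,0]]]' | grep -E "tool_pos|contact"; done
```

```text
tool_pos: [0.6531, -0.1986, -0.0049]
contact_force: [0.1, 0.1, -0.8]
tool_pos: [0.6531, -0.1986, -0.0079]
contact_force: [-0.8, 0.2, 0.4]
tool_pos: [0.6531, -0.1986, -0.0109]
contact_force: [0.3, -0.1, -0.0]
tool_pos: [0.6531, -0.1986, -0.0139]
contact_force: [0.5, 0.5, 0.1]
```

```bash
for i in 1 2 3 4; do python3 -m jog '[[[0,0,0.002,0,0,0],[0,0,0,0,0,0]]]' | grep -E "clock|tool_pos|contact"; done
```

```text
clock: 12.7
tool_pos: [0.6532, -0.1986, -0.0157]
contact_force: [-0.3, -0.1, 1.3]
clock: 12.95
tool_pos: [0.6532, -0.1986, -0.0177]
contact_force: [0.3, -0.4, -0.9]
clock: 13.2
tool_pos: [0.6532, -0.1986, -0.0198]
contact_force: [-0.2, -0.6, -0.4]
clock: 13.45
tool_pos: [0.6532, -0.1986, -0.0218]
contact_force: [-0.6, 0.9, -0.5]
```

```bash
python3 - <<'E'
from plant import *
from m import *
p=get_state()["tool_pos"];ims=[]
for n,w in(("scene",90),("top",90)):
    s=snapshot(n);q=proj(s,p)[0]
    x0,y0=(int(q[0])-w//2,int(q[1])-w//2-(12 if n=="scene" else 0))
    c=cv2.resize(s["frame"][y0:y0+w,x0:x0+w],(400,400),interpolation=cv2.INTER_CUBIC)
    c=(255*(np.clip(c/255.,0,1)**.55)).astype(np.uint8)
    for z,col in((p[2],(255,0,0)),(p[2]+.02,(255,255,0)),(p[2]+.064,(0,255,255)),(p[2]+.12,(255,0,255))):
        g=(proj(s,[p[0],p[1],z])[0]-[x0,y0])*400/w;cv2.circle(c,(int(g[0]),int(g[1])),4,col,1);print(n,z,g)
    ims.append(c)
cv2.imwrite("pics/n3.png",np.hstack(ims)[:,:,::-1])
E
```

```text
scene -0.02178039039169126 [202.67114121 255.77686875]
scene -0.001780390391691259 [199.09647994 232.81802361]
scene 0.04221960960830874 [190.83847384 179.47306979]
scene 0.09821960960830874 [179.47657052 105.37458715]
top -0.02178039039169126 [202.85703773 201.45808968]
top -0.001780390391691259 [207.86481571 193.74228681]
top 0.04221960960830874 [219.42002967 175.94144431]
top 0.09821960960830874 [235.29969392 151.48561584]
```

View pics/n3.png

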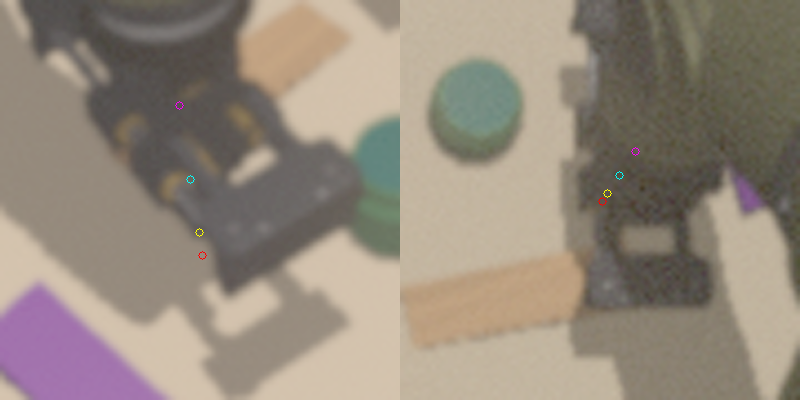

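```bash
python3 - <<'E'
from plant import *
from m import *
p=get_state()["tool_pos"]
s=snapshot("scene");q=proj(s,p)[0];x0,y0=int(q[0])-45,int(q[1])-57
g=lambda P:np.round((proj(s,P)-[x0,y0])*400/90)
for dx in(.0935,.06,.0):
  for z in(0,.02,.042,.06,.08,.1,.12,.14): print(dx,z,g([[p[0]+dx,p[1]-.0375,z],[p[0]+dx,p[1]+.0375,z]]).tolist())
st=snapshot("top");q=proj(st,p)[0];x0,y0=int(q[0])-45,int(q[1])-45
g=lambda P:np.round((proj(st,P)-[x0,y0])*400/90)
for z in(.042,.08,.12): print("top",z,g([[p[0]-.0935,p[1]-.0375,z],[p[0]-.0935,p[1]+.0375,z],[p[0]+.0935,p[1]+.0375,z]]).tolist())
E
```

```text
0.0935 0 [[241.0, 413.0], [375.0, 324.0]]
0.0935 0.02 [[237.0, 390.0], [374.0, 301.0]]
0.0935 0.042 [[234.0, 365.0], [373.0, 274.0]]
0.0935 0.06 [[230.0, 343.0], [372.0, 251.0]]
0.0935 0.08 [[227.0, 318.0], [371.0, 226.0]]
0.0935 0.1 [[223.0, 291.0], [371.0, 199.0]]
0.0935 0.12 [[219.0, 264.0], [370.0, 171.0]]
0.0935 0.14 [[215.0, 236.0], [369.0, 142.0]]
0.06 0 [[200.0, 360.0], [333.0, 275.0]]
0.06 0.02 [[196.0, 337.0], [331.0, 251.0]]
0.06 0.042 [[192.0, 311.0], [330.0, 224.0]]
0.06 0.06 [[188.0, 288.0], [328.0, 202.0]]
0.06 0.08 [[184.0, 263.0], [327.0, 175.0]]
0.06 0.1 [[179.0, 236.0], [325.0, 148.0]]
0.06 0.12 [[175.0, 208.0], [323.0, 120.0]]
0.06 0.14 [[170.0, 180.0], [321.0, 91.0]]
0.0 0 [[133.0, 271.0], [263.0, 192.0]]
0.0 0.02 [[128.0, 247.0], [260.0, 168.0]]
0.0 0.042 [[123.0, 220.0], [257.0, 141.0]]
0.0 0.06 [[118.0, 197.0], [255.0, 118.0]]
0.0 0.08 [[112.0, 171.0], [252.0, 91.0]]
0.0 0.1 [[107.0, 144.0], [249.0, 64.0]]
0.0 0.12 [[101.0, 116.0], [246.0, 35.0]]
0.0 0.14 [[95.0, 86.0], [243.0, 6.0]]
top 0.042 [[289.0, 328.0], [163.0, 329.0], [152.0, 28.0]]
top 0.08 [[302.0, 316.0], [172.0, 317.0], [160.0, 8.0]]
top 0.12 [[316.0, 302.0], [182.0, 303.0], [170.0, -15.0]]
```

```bash
for i in 1 2 3 4 5; do python3 -m jog '[[[0,0,0.003,0,0,0],[0,0,0,0,0,0]]]' | grep -E "clock|tool_pos|contact"; done
```

```text
clock: 13.9
tool_pos: [0.653, -0.1986, -0.0249]
contact_force: [0.5, 0.2, -0.8]
clock: 14.15
tool_pos: [0.653, -0.1985, -0.0279]
contact_force: [-0.1, 0.2, 0.6]
clock: 14.4
tool_pos: [0.6531, -0.1986, -0.0309]
contact_force: [0.2, -0.0, 0.2]
clock: 14.65
tool_pos: [0.6531, -0.1986, -0.0339]
contact_force: [-0.3, -1.1, -0.2]
clock: 14.9
tool_pos: [0.6531, -0.1986, -0.0369]
contact_force: [1.1, 0.1, -0.1]
```

```bash
for i in 1 2 3 4 5; do python3 -m jog '[[[0,0,0.003,0,0,0],[0,0,0,0,0,0]]]' | grep -E "clock|tool_pos|contact"; done
```

```text
clock: 15.15
tool_pos: [0.6536, -0.1987, -0.0377]
contact_force: [-3.5, 0.8, 11.4]
clock: 15.4
tool_pos: [0.6535, -0.1987, -0.0379]
contact_force: [-9.7, 1.8, 29.8]
clock: 15.65
tool_pos: [0.6536, -0.1987, -0.038]
contact_force: [-16.6, 2.4, 48.5]
clock: 15.9
tool_pos: [0.6536, -0.1988, -0.038]
contact_force: [-22.3, 3.9, 67.4]
clock: 16.15
tool_pos: [0.6536, -0.1988, -0.0381]
contact_force: [-28.0, 4.6, 84.8]
```

```bash
python3 -c "
from plant import *;s=get_state();print(s['moment'],s['contact_force'],s['q'])"; python3 -m jog '[[[0,0,-0.02,0,0,0],[0,0,-0.004,0,0,0],[0,0,0,0,0,0]]]'; python3 look.py s3
```

```text
[ 0.9206187   6.10721947 -0.04504445] [-27.96981738   4.59971703  84.81025906] [ 0.41535083  1.09436777 -0.37948969  1.48609429  0.56493486  0.67142369
 -0.22730215]
clock: 16.52
tool_pos: [0.653, -0.1987, -0.0284]
eef_rot: [0.707, 0.707, -0.0, -0.0]
contact_force: [0.0, 0.1, -0.5]
opening: 0.01
finger_force: 0.0
thick [ 0.5951 -0.1829]
thin [ 0.5764 -0.0698]
len 0.1147
wid [0.042  0.0424]
yaw 99.3397
[ 0.6061025  -0.04195916] -0.53385866 0.5362314 [ 0.57784176 -0.01422243]
foot along/left 0.16870563035836011 -0.012486905804001453
```

Contact was at reported z -0.0375 on the tool axis (the moment agrees), so the real tip sits 37.5 mm above the reported TCP. I pressed harder than intended, 85 N against the 120 N limit, with the fingertips on bare table. The earlier nudges simply passed over the wedge. Retrying at the right height.

```bash
python3 -m jog '[[[0,-0.008,0,0,0,0],[0,-0.008,0,0,0,0],[0,-0.004,0,0,0,0],[0,-0.004,0,0,0,0],[0,-0.003,0,0,0,0],[0,0,0,0,0,0]]]'; python3 look.py s4|grep -E "yaw|thin|wid|edge|foot"
```

```text
clock: 17.32
tool_pos: [0.6261, -0.1987, -0.0275]
eef_rot: [0.707, 0.707, -0.0, 0.0]
contact_force: [0.6, -0.2, -0.9]
opening: 0.007
finger_force: 0.0
thin [ 0.5781 -0.0669]
wid [0.0413 0.0418]
yaw 94.8354
foot along/left 0.16900712521227154 -0.00635954264571068
```

```bash
python3 -m jog '[[[0,-0.003,0,0,0,0],[0,-0.002,0,0,0,0],[0,0,0,0,0,0],[0,0,0,0,0,0]]]'; python3 -m jog '[[[0,0.012,0,0,0,0],[0,0.02,0,0,0,0],[-0.05,0,0,0,0,0],[-0.05,0,0,0,0,0],[0,0,0,0,0,0],[0,0,0,0,0,0]]]'; python3 look.py s5
python3 - <<'E'
import pickle
from m import *
s=pickle.load(open("s5.pkl","rb"))
h=cv2.cvtColor(s["frame"],cv2.COLOR_RGB2HSV)
print(h[172:186,210].tolist(),h[172:186,255].tolist())
E
```

```text
clock: 17.88
tool_pos: [0.6212, -0.1985, -0.0276]
eef_rot: [0.707, 0.707, -0.0, -0.0]
contact_force: [-0.3, 0.3, 0.4]
opening: 0.008
finger_force: 0.0
clock: 18.62
tool_pos: [0.6532, -0.2977, -0.0278]
eef_rot: [0.707, 0.707, 0.0, -0.001]
contact_force: [-0.4, 0.8, -0.0]
opening: 0.003
finger_force: 0.0
thick [ 0.5845 -0.2061]
thin [ 0.5829 -0.0664]
len 0.1397
wid [0.0417 0.0422]
yaw 90.6515
[ 0.6061003  -0.04219744] -0.53385866 0.4957464 [ 0.5778591  -0.01444075]
foot along/left 0.19176673421008025 0.0023123622698194212
[[17, 81, 151], [18, 79, 149], [18, 78, 150], [17, 78, 148], [17, 75, 149], [18, 81, 144], [16, 88, 139], [14, 116, 119], [11, 143, 112], [10, 162, 110], [11, 157, 112], [12, 159, 112], [11, 154, 116], [13, 158, 113]] [[17, 76, 151], [17, 80, 149], [18, 80, 149], [18, 78, 151], [18, 78, 148], [17, 86, 137], [14, 102, 122], [12, 137, 117], [11, 163, 119], [12, 157, 115], [12, 157, 112], [12, 163, 111], [13, 154, 109], [13, 167, 110]]
```

Wedge yaw is now 90.7°, with the foot 2–4 mm off its axis. That is good enough, so next I push from the thick end.

```bash
python3 -m jog '[[[0,-0.034,0,0,0,0],[0,-0.035,0,0,0,0],[0,0,0,0,0,0],[0.05,0,0,0,0,0],[0.02,0,0,0,0,0],[0,0,0,0,0,0]]]'; python3 -m jog '[[[0.006,0,0,0,0,0],[0.006,0,0,0,0,0],[0.006,0,0,0,0,0],[0.006,0,0,0,0,0],[0.006,0,0,0,0,0],[0.006,0,0,0,0,0],[0.006,0,0,0,0,0],[0.006,0,0,0,0,0],[0.006,0,0,0,0,0],[0,0,0,0,0,0],[0,0,0,0,0,0]]]'; python3 look.py s6
```

```text
clock: 19.42
tool_pos: [0.5859, -0.2253, -0.0272]
eef_rot: [0.705, 0.709, 0.001, -0.0]
contact_force: [0.1, 0.2, 0.6]
opening: 0.005
finger_force: 0.0
clock: 20.8
tool_pos: [0.5843, -0.1747, -0.0276]
eef_rot: [0.707, 0.707, -0.0, 0.0]
contact_force: [0.2, -0.8, 0.5]
opening: 0.007
finger_force: 0.0
thick [ 0.5845 -0.1552]
thin [ 0.5891 -0.0618]
len 0.0935
wid [0.0413 0.0419]
yaw 87.2059
[ 0.6081344  -0.04213819] 0.21516892 0.5106999 [ 0.57988596 -0.01438887]
foot along/left 0.14040044646809363 0.011372553551628958
```

```bash
cat > side.py <<'E'
from m import *
def sides(s,c0=274,c1=296):
    h=cv2.cvtColor(s["frame"],cv2.COLOR_RGB2HSV);m=cv2.inRange(h,(8,103,60),(22,255,255))[175:215]
    up=[];lo=[]
    for c in range(c0,c1):
        r=np.flatnonzero(m[:,c])
        if len(r)>8: up.append((c,175+r[0]-.5));lo.append((c,175+r[-1]+.5))
    U=cast(s,up,.010)[:,:2];L=cast(s,lo,.010)[:,:2];M=(U+L)/2
    k,b=np.polyfit(M[:,1],M[:,0],1)
    ang=[90-np.degrees(np.arctan(np.polyfit(P[:,1],P[:,0],1)[0])) for P in(U,L)]
    print("n",len(M),"width",np.mean(U[:,0]-L[:,0]),"yaws",ang,"axis x at foot y",k*-.0144+b, "at mid",M.mean(0))
E
python3 - <<'E'
import pickle
from side import *
for n,a in(("s5",(276,315)),("s6",(274,296)),("s6",(274,305))):sides(pickle.load(open(n+".pkl","rb")),*a)
E
```

```text
n 39 width 0.040501966372684155 yaws [np.float64(93.3673519958749), np.float64(91.47821932690468)] axis x at foot y 0.5784343521116001 at mid [ 0.58295489 -0.12108205]
n 22 width 0.040838745214272935 yaws [np.float64(92.60370697835168), np.float64(89.42629007340815)] axis x at foot y 0.5839922259165372 at mid [ 0.58538553 -0.09258208]
n 31 width 0.0411494205145082 yaws [np.float64(91.53261300990368), np.float64(89.42708973273778)] axis x at foot y 0.5846561915785784 at mid [ 0.58541892 -0.10482735]
```

```bash
python3 -m jog '[[[0.006,0,0,0,0,0],[0.006,0,0,0,0,0],[0.006,0,0,0,0,0],[0.006,0,0,0,0,0],[0.004,0,0,0,0,0],[0,0,0,0,0,0]]]'|grep -E "clock|pos|contact"; for i in 1 2 3; do python3 -m jog '[[[0.002,0,0,0,0,0],[0,0,0,0,0,0]]]'|grep -E "clock|pos|contact"; done; python3 look.py s7|tail -2; python3 -c "
import pickle
from side import *
sides(pickle.load(open('s7.pkl','rb')),272,286)"
```

```text
clock: 21.6
tool_pos: [0.5844, -0.1459, -0.0275]
contact_force: [0.9, 0.8, 0.5]
clock: 21.85
tool_pos: [0.5843, -0.1446, -0.0276]
contact_force: [1.1, -0.0, -0.2]
clock: 22.1
tool_pos: [0.5843, -0.1424, -0.0276]
contact_force: [0.6, -0.2, 0.3]
clock: 22.35
tool_pos: [0.5843, -0.1403, -0.0276]
contact_force: [-0.0, -0.4, -0.4]
[ 0.6060975  -0.04242348] -0.53435737 0.4068258 [ 0.57789946 -0.014623  ]
foot along/left 0.10234236600419584 0.012603430634321532
n 14 width 0.04140181360232893 yaws [np.float64(89.43310271886317), np.float64(88.2776141738736)] axis x at foot y 0.5872625793939252 at mid [ 0.58602701 -0.07627008]
```

```bash
for i in 1 2 3 4 5; do python3 -m jog '[[[0.002,0,0,0,0,0],[0,0,0,0,0,0]]]'|grep -E "pos|contact"; done
```

```text
tool_pos: [0.5844, -0.1382, -0.0276]
contact_force: [0.0, -0.1, -0.3]
tool_pos: [0.5843, -0.1363, -0.0276]
contact_force: [0.8, -0.6, -0.3]
tool_pos: [0.5843, -0.1347, -0.0276]
contact_force: [-0.3, -1.1, 0.4]
tool_pos: [0.5842, -0.1335, -0.0276]
contact_force: [-0.4, -3.2, 0.3]
tool_pos: [0.5841, -0.1321, -0.0276]
contact_force: [0.7, -6.7, -0.4]
```

```bash
python3 -m jog '[[[-0.02,0,0,0,0,0],[-0.03,0,0,0,0,0],[-0.03,0,-0.03,0,0,0],[0,0,-0.06,0,0,0],[0,0,-0.06,0,0,0],[0,0,0,0,0,0]]]';python3 look.py s8; python3 -c "
import pickle
from side import *
s=pickle.load(open('s8.pkl','rb'));sides(s,270,288)
a=pickle.load(open('s5.pkl','rb'))['frame'];b=s['frame']
g=lambda f:cv2.cvtColor(f,cv2.COLOR_RGB2GRAY).astype(np.float32)[170:275,145:258]
w=cv2.createHanningWindow((113,105),cv2.CV_32F);print(cv2.phaseCorrelate(g(a),g(b),w))
b0=pickle.load(open('s3.pkl','rb'))['frame'];print(cv2.phaseCorrelate(g(a),g(b0),w))"
```

```text
clock: 24.4
tool_pos: [0.5886, -0.2092, 0.1275]
eef_rot: [0.707, 0.707, 0.004, 0.004]
contact_force: [0.6, 1.0, -0.3]
opening: 0.006
finger_force: 0.0
thick [ 0.5849 -0.1201]
thin [ 0.5891 -0.0618]
len 0.0584
wid [0.0413 0.0419]
yaw 85.8708
[ 0.60610723 -0.04186812] -0.5324722 0.57613385 [ 0.5778271  -0.01415108]
foot along/left 0.10507436050171759 0.01246316095670302
n 18 width 0.04144737550495814 yaws [np.float64(90.46376887607197), np.float64(87.98614896068547)] axis x at foot y 0.586993467966504 at mid [ 0.58615925 -0.07627336]
((0.017006882190692352, 0.008533139708170268), 0.7812867129290545)
((0.5245799951516688, 0.05523533037796824), 0.8086676687370112)
```

```bash
python3 -m jog '[[[0.05,-0.004,0,0,0,0],[0.05,-0.003,0,0,0,0],[0.05,-0.002,0,0,0,0],[0.045,0,0,0,0,0],[0,0,0.03,0,0,0],[0,0,0.014,0,0,0],[0,0,0,0,0,0],[0,0,0,0,0,0]]]'; python3 -c "
import pickle
from m import *
F=[pickle.load(open(f's{i}.pkl','rb')) for i in (1,5,8)]; F.insert(0,pickle.load(open('s0.pkl','rb'))['top'])
g=lambda f:cv2.cvtColor(f['frame'],cv2.COLOR_RGB2GRAY).astype(np.float32)[170:275,145:258]
w=cv2.createHanningWindow((113,105),cv2.CV_32F)
for f in F: print(cv2.phaseCorrelate(g(F[0]),g(f),w))"
```

```text
clock: 25.45
tool_pos: [0.5755, -0.0162, 0.0786]
eef_rot: [0.708, 0.707, 0.0, 0.0]
contact_force: [-0.6, -0.4, 0.4]
opening: 0.006
finger_force: 0.0
((-7.105427357601002e-15, 7.105427357601002e-15), 1.000000000069747)
((0.5953602540101954, 0.20481158392974663), 0.7043270019837368)
((0.10916361890531334, -0.011388669306626298), 0.7306297957161326)
((0.1084273852091826, -0.05071009845306662), 0.7797415121102039)
```

```bash
python3 -m jog '[[[0.002,0.003,0.003,0,0,0],[0,0,0.002,0,0,0],[0,0,0,0,0,0]]]'|grep -E "pos|contact"; for i in 1 2 3; do python3 -m jog '[[[0,0,0.001,0,0,0],[0,0,0,0,0,0]]]'|grep -E "clock|pos|contact"; done
```

```text
tool_pos: [0.5783, -0.0137, 0.0735]
contact_force: [-0.2, -0.6, 0.3]
clock: 26.08
tool_pos: [0.5782, -0.0137, 0.0724]
contact_force: [-0.4, -0.2, -0.8]
clock: 26.32
tool_pos: [0.5784, -0.0136, 0.0718]
contact_force: [-0.9, -0.3, 4.5]
clock: 26.58
tool_pos: [0.5786, -0.0136, 0.0717]
contact_force: [-2.4, -0.3, 11.1]
```

```bash
python3 -m jog '[[[0,0,0.001,0,0,0],[0,0,0.001,0,0,0],[0,0,0,0,0,0],[0,0,0,0,0,0]]]'|grep -E "clock|pos|contact"; python3 -m jog '[[[0,0,-0.005,0,0,0],[0,0,-0.03,0,0,0],[0,0,-0.05,0,0,0],[-0.06,0,-0.02,0,0,0],[-0.06,0,0,0,0,0],[-0.06,0,0,0,0,0],[-0.06,0,0,0,0,0],[0,0,0,0,0,0],[0,0,0,0,0,0]]]'; python3 look.py s9; python3 - <<'E'
import pickle
from side import *
from plant import *
s=pickle.load(open('s9.pkl','rb'));s0=pickle.load(open('s0.pkl','rb'))['top'];sides(s,270,288)
g=lambda f:cv2.cvtColor(f['frame'],cv2.COLOR_RGB2GRAY).astype(np.float32)[170:275,145:258]
print(cv2.phaseCorrelate(g(s0),g(s),cv2.createHanningWindow((113,105),cv2.CV_32F)))
sc=snapshot("scene")["frame"]
im=np.hstack([cv2.resize(sc[150:310,160:320],(400,400),interpolation=2),cv2.resize(s["frame"][130:280,220:370],(400,400),interpolation=2)])
cv2.imwrite("pics/end.png",np.clip(im[:,:,::-1]*1.5,0,255).astype(np.uint8))
E
```

```text
clock: 27.08
tool_pos: [0.5787, -0.0137, 0.0714]
contact_force: [-6.0, -0.7, 26.3]
clock: 28.2
tool_pos: [0.5782, -0.2519, 0.1728]
eef_rot: [0.707, 0.707, 0.0, -0.001]
contact_force: [-0.2, 0.3, 1.1]
opening: 0.004
finger_force: 0.0
thick [ 0.5849 -0.1201]
thin [ 0.5891 -0.0618]
len 0.0584
wid [0.0413 0.0419]
yaw 85.8708
[ 0.6074446  -0.04215229] 0.034988552 0.47158664 [ 0.5792151 -0.0143837]
foot along/left 0.10507436050171759 0.01246316095670302
n 18 width 0.04144547549767566 yaws [np.float64(89.43310282696092), np.float64(88.64584300318053)] axis x at foot y 0.587041704838141 at mid [ 0.58600512 -0.0762696 ]
((0.5398830944053685, 0.06570398259344046), 0.6907451494240466)
```

View pics/end.png

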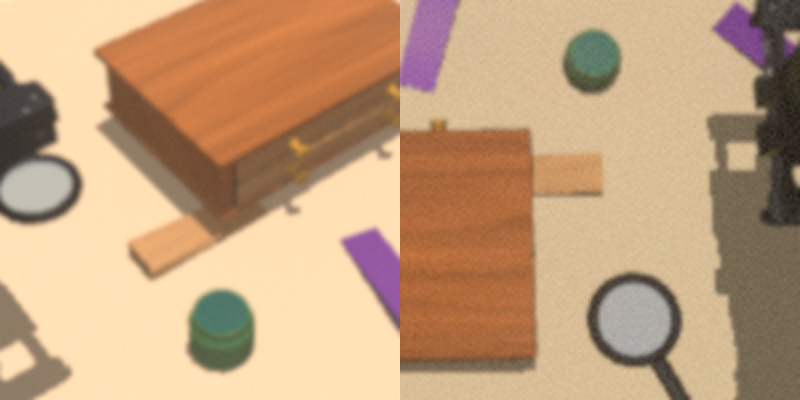

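Pressing at 26 N no longer dips the corner. The wedge is under the foot and the chest is level and unmoved. But the purple block at right-crop (740,25) looks turned, so I may have brushed it on my low retreat. I'll measure it.

```bash
cat > pur.py <<'E'
from m import *
def pur(s,roi):
    h=cv2.cvtColor(s["frame"],cv2.COLOR_RGB2HSV);m=cv2.inRange(h,(125,90,30),(160,255,255));k=np.zeros_like(m);x0,y0,x1,y1=roi;k[y0:y1,x0:x1]=1
    c=max(cv2.findContours(m*k,cv2.RETR_EXTERNAL,cv2.CHAIN_APPROX_NONE)[0],key=cv2.contourArea)
    b=cv2.boxPoints(cv2.minAreaRect(c));P=cast(s,b,.01)[:,:2]
    a=cv2.contourArea(c);e=P[1]-P[0],P[2]-P[1];L=max(e,key=np.linalg.norm)
    print("area",a,"cen",np.round(P.mean(0),4),"sides",[round(float(np.linalg.norm(v)),4) for v in e],"yaw",round(float(np.degrees(np.arctan2(L[1],L[0]))%180),1));print(np.round(P,3).tolist())
E
python3 - <<'E'
import pickle
from pur import *
from plant import *
S=pickle.load(open("s0.pkl","rb"))
pur(S["top"],(310,100,420,240));pur(S["scene"],(60,280,240,384))
for i in(1,5,6,8): pur(pickle.load(open(f"s{i}.pkl","rb")),(310,100,420,240))
pur(snapshot("top"),(310,100,420,240));pur(snapshot("scene"),(60,280,240,384))
E
```

```text
area 548.0 cen [ 0.7102 -0.2831] sides [0.0385, 0.1332] yaw 13.4
[[0.769, -0.249], [0.78, -0.286], [0.651, -0.317], [0.64, -0.281]]
area 1210.0 cen [ 0.7133 -0.2846] sides [0.0409, 0.1479] yaw 10.5
[[0.649, -0.318], [0.635, -0.28], [0.78, -0.253], [0.789, -0.288]]
area 554.0 cen [ 0.7093 -0.2835] sides [0.0384, 0.1334] yaw 13.1
[[0.769, -0.25], [0.78, -0.287], [0.65, -0.317], [0.639, -0.281]]
area 108.5 cen [ 0.7413 -0.2703] sides [0.0389, 0.0335] yaw 134.6
[[0.74, -0.245], [0.767, -0.273], [0.742, -0.295], [0.715, -0.268]]
area 97.0 cen [ 0.6981 -0.3362] sides [0.0188, 0.0758] yaw 51.2
[[0.714, -0.301], [0.729, -0.312], [0.682, -0.371], [0.667, -0.36]]Traceback (most recent call last):
  File "<stdin>", line 6, in <module>
  File "pur.py", line 4, in pur
    c=max(cv2.findContours(m*k,cv2.RETR_EXTERNAL,cv2.CHAIN_APPROX_NONE)[0],key=cv2.contourArea)
ValueError: max() iterable argument is empty
```

```bash
python3 -m jog '[[[0,-0.05,-0.02,0,0,0],[0,-0.06,0,0,0,0],[0,-0.05,0,0,0,0],[0,0,0,0,0,0]]]'; python3 - <<'E'
import pickle
from pur import *
from plant import *
s=snapshot("top");pickle.dump(s,open("s10.pkl","wb"));q=snapshot("scene")
pur(s,(310,80,460,240));pur(q,(30,260,260,384))
E
```

```text
clock: 28.8
tool_pos: [0.4139, -0.2518, 0.1932]
eef_rot: [0.707, 0.707, -0.002, -0.002]
contact_force: [0.8, -0.0, 0.5]
opening: 0.003
finger_force: 0.0
area 567.5 cen [ 0.7096 -0.3086] sides [0.0383, 0.1355] yaw 49.7
[[0.738, -0.245], [0.768, -0.269], [0.681, -0.372], [0.651, -0.348]]
area 1254.0 cen [ 0.7121 -0.3098] sides [0.0445, 0.1453] yaw 47.1
[[0.683, -0.374], [0.645, -0.351], [0.744, -0.244], [0.777, -0.271]]
```

I did knock the purple block, by 25 mm and 36°. I'll push it back to its recorded pose (0.710, -0.283, 13.4°). There are 22 s left.

```bash
python3 -m jog '[[[-0.028,0.0437,0,0,0,0],[-0.028,0.0437,0,0,0,0],[-0.028,0.0437,0,0,0,0],[-0.028,0.0437,0,0,0,0],[-0.028,0.0437,0,0,0,0],[-0.028,0.0437,0,0,0,0],[0,0,0,0,0,0],[0,0,0.055,0,0,0],[0,0,0.055,0,0,0],[0,0,0.055,0,0,0],[0,0,0.052,0,0,0],[0,0,0,0,0,0]]]'
```

```text
clock: 30.4
tool_pos: [0.677, -0.4169, -0.0291]
eef_rot: [0.706, 0.708, -0.001, -0.005]
contact_force: [0.1, 0.8, 0.0]
opening: 0.008
finger_force: 0.0
```

```bash
python3 -m jog '[[[0.012,0,0,0,0,0],[0.012,0,0,0,0,0],[0.008,0,0,0,0,0],[0.008,0,0,0,0,0],[0.008,0,0,0,0,0],[0.008,0,0,0,0,0],[0.008,0,0,0,0,0],[0.008,0,0,0,0,0],[0.004,0,0,0,0,0],[0,0,0,0,0,0],[0,0,0,0,0,0]]]';python3 -m jog '[[[-0.03,0,0,0,0,0],[-0.03,0,0,0,0,0],[0,0,-0.06,0,0,0],[0,-0.05,-0.06,0,0,0],[0,-0.06,-0.06,0,0,0],[0,-0.06,0,0,0,0],[0,-0.06,0,0,0,0],[0,0,0,0,0,0]]]'; python3 - <<'E'
import pickle
from pur import *
from plant import *
s=snapshot("top");pickle.dump(s,open("s11.pkl","wb"));q=snapshot("scene")
pur(s,(310,80,460,240));pur(q,(30,260,260,384))
E
```

```text
clock: 31.78
tool_pos: [0.6805, -0.345, -0.0239]
eef_rot: [0.707, 0.707, 0.0, 0.0]
contact_force: [-0.6, 0.3, -0.5]
opening: 0.008
finger_force: 0.0
clock: 32.78
tool_pos: [0.4686, -0.4063, 0.1278]
eef_rot: [0.709, 0.706, -0.003, -0.003]
contact_force: [1.0, -0.3, -0.0]
opening: 0.005
finger_force: 0.0
area 557.0 cen [ 0.7218 -0.2779] sides [0.0381, 0.1348] yaw 36.5
[[0.764, -0.223], [0.788, -0.252], [0.68, -0.333], [0.656, -0.303]]
area 1228.5 cen [ 0.7244 -0.2795] sides [0.0431, 0.1459] yaw 33.4
[[0.68, -0.335], [0.65, -0.304], [0.771, -0.224], [0.796, -0.256]]
```

```bash
python3 -m jog '[[[0.035,0.045,0,0,0,0],[0.035,0.045,0,0,0,0],[0.035,0.045,0,0,0,0],[0.035,0.045,0,0,0,0],[0.035,0.045,0,0,0,0],[0.035,0.045,0,0,0,0],[0,0,0.05,0,0,0],[0,0,0.05,0,0,0],[0,0,0.04,0,0,0],[0,0,0,0,0,0],[0,0,0,0,0,0]]]'
```

```text
clock: 34.25
tool_pos: [0.7488, -0.1941, -0.0098]
eef_rot: [0.707, 0.707, 0.002, 0.001]
contact_force: [-0.5, -0.3, 0.8]
opening: 0.007
finger_force: 0.0
```

```bash
python3 -m jog '[[[0,-0.013,0.018,0,0,0],[0,0,0.0075,0,0,0],[0,0,0,0,0,0]]]'; python3 -m jog '[[[-0.012,0,0,0,0,0],[-0.008,0,0,0,0,0],[-0.006,0,0,0,0,0],[-0.006,0,0,0,0,0],[-0.006,0,0,0,0,0],[-0.006,0,0,0,0,0],[-0.005,0,0,0,0,0],[0,0,0,0,0,0],[0,0,0,0,0,0]]]'
```

```text
clock: 34.62
tool_pos: [0.7346, -0.1949, -0.0359]
eef_rot: [0.707, 0.707, 0.001, 0.001]
contact_force: [0.8, -0.3, -0.2]
opening: 0.006
finger_force: 0.0
clock: 35.75
tool_pos: [0.7333, -0.2437, -0.0371]
eef_rot: [0.707, 0.707, 0.0, -0.0]
contact_force: [0.0, 0.3, -0.6]
opening: 0.007
finger_force: 0.0
```

```bash
python3 -m jog '[[[0.015,0,0,0,0,0],[0,0,-0.05,0,0,0],[0,-0.03,-0.05,0,0,0],[0,-0.06,-0.02,0,0,0],[0,-0.06,0,0,0,0],[0,-0.06,0,0,0,0],[0,-0.03,0,0,0,0]]]'|head -2; python3 - <<'E'
import pickle
from pur import *
from plant import *
s=snapshot("top");pickle.dump(s,open("s12.pkl","wb"));q=snapshot("scene")
pur(s,(310,80,460,240));pur(q,(30,260,260,384))
E
```

```text
clock: 36.62
tool_pos: [0.49, -0.2279, 0.0831]
area 563.0 cen [ 0.7211 -0.2899] sides [0.0384, 0.1352] yaw 27.4
[[0.771, -0.242], [0.791, -0.275], [0.671, -0.337], [0.652, -0.305]]
area 1256.5 cen [ 0.7243 -0.2917] sides [0.0423, 0.1475] yaw 23.9
[[0.671, -0.339], [0.646, -0.304], [0.781, -0.245], [0.8, -0.279]]
```

```bash
python3 -m jog '[[[-0.039,0.046,0,0,0,0],[-0.039,0.046,0,0,0,0],[-0.039,0.046,0,0,0,0],[-0.039,0.042,0,0,0,0],[0,0,0,0,0,0],[0,0,0.04,0,0,0],[0,0,0.04,0,0,0],[0,0,0.028,0,0,0],[0,0,0,0,0,0]]]'
```

```text
clock: 37.85
tool_pos: [0.6725, -0.3829, -0.028]
eef_rot: [0.707, 0.708, -0.001, -0.002]
contact_force: [0.4, -0.3, 0.3]
opening: 0.007
finger_force: 0.0
```

Shift x by -12 mm, then push to y = -0.332.

```bash
python3 -m jog '[[[0,-0.012,0,0,0,0],[0.012,0,0,0,0,0],[0.012,0,0,0,0,0],[0.007,0,0,0,0,0],[0.007,0,0,0,0,0],[0.007,0,0,0,0,0],[0.006,0,0,0,0,0],[0,0,0,0,0,0],[0,0,0,0,0,0]]]';python3 -m jog '[[[-0.02,0,0,0,0,0],[0,0,-0.05,0,0,0],[0,-0.03,-0.05,0,0,0],[0,-0.06,-0.02,0,0,0],[0,-0.06,0,0,0,0],[0,-0.02,0,0,0,0]]]'|head -2; python3 - <<'E'
import pickle
from pur import *
from plant import *
s=snapshot("top");pickle.dump(s,open("s13.pkl","wb"));q=snapshot("scene")
pur(s,(310,80,460,240));pur(q,(30,260,260,384))
E
```

```text
clock: 38.98
tool_pos: [0.662, -0.3342, -0.0254]
eef_rot: [0.707, 0.707, -0.0, 0.0]
contact_force: [0.5, -0.0, -0.6]
opening: 0.006
finger_force: 0.0
clock: 39.72
tool_pos: [0.4873, -0.3574, 0.0948]
area 545.0 cen [ 0.7234 -0.2828] sides [0.038, 0.134] yaw 19.2
[[0.779, -0.243], [0.794, -0.278], [0.667, -0.322], [0.653, -0.288]]
area 1250.0 cen [ 0.7261 -0.2848] sides [0.0413, 0.1478] yaw 15.2
[[0.665, -0.323], [0.647, -0.286], [0.79, -0.247], [0.802, -0.283]]
```

```bash
python3 -m jog '[[[0.0137,0.056,0,0,0,0],[0.0137,0.056,0,0,0,0],[0.0137,0.056,0,0,0,0],[0.0137,0.056,0,0,0,0],[0.0137,0.056,0,0,0,0],[0.0137,0.056,0,0,0,0],[0,0,0.03,0,0,0],[0,0,0,0,0,0]]]'; python3 -c "
from plant import *;print(get_state()['q'])"
```

```text
clock: 40.83
tool_pos: [0.8198, -0.2735, 0.0602]
eef_rot: [0.707, 0.708, -0.001, -0.002]
contact_force: [-0.6, -0.1, -0.4]
opening: 0.005
finger_force: 0.0
[ 0.37374245  1.26639239 -0.47091028  0.59794401  0.46034512  1.3429761
  0.10962594]
```

```bash
python3 -m jog '[[[0,0,0.035,0,0,0],[0,0,0.035,0,0,0],[0,0,0.023,0,0,0],[0,0,0,0,0,0],[0,0,0,0,0,0]]]'
```

```text
clock: 41.45
tool_pos: [0.8221, -0.2756, -0.0264]
eef_rot: [0.707, 0.707, 0.001, 0.001]
contact_force: [-0.4, 1.2, 0.8]
opening: 0.007
finger_force: 0.0
```

```bash
python3 -m jog '[[[0,0,0.0098,0,0,0],[0,0,0,0,0,0],[0,-0.006,0,0,0,0],[0,-0.006,0,0,0,0],[0,-0.006,0,0,0,0],[0,-0.006,0,0,0,0],[0,0,0,0,0,0],[0,0,0,0,0,0]]]';python3 -m jog '[[[0,0.008,0,0,0,0],[0,0,-0.05,0,0,0],[0,-0.03,-0.05,0,0,0],[0,-0.06,-0.03,0,0,0],[0,-0.06,0,0,0,0],[0,-0.06,0,0,0,0],[0,-0.06,0,0,0,0],[0,-0.06,0,0,0,0]]]'|head -2; python3 - <<'E'
import pickle
from pur import *
from plant import *
s=snapshot("top");pickle.dump(s,open("s14.pkl","wb"));q=snapshot("scene")
pur(s,(310,80,460,240));pur(q,(30,260,260,384))
E
```

```text
clock: 42.45
tool_pos: [0.7965, -0.2751, -0.0376]
eef_rot: [0.707, 0.707, -0.001, -0.0]
contact_force: [-2.8, 0.4, 6.4]
opening: 0.003
finger_force: 3.2
clock: 43.45
tool_pos: [0.4765, -0.275, 0.0894]
area 561.0 cen [ 0.7103 -0.2839] sides [0.0396, 0.1341] yaw 17.9
[[0.767, -0.245], [0.781, -0.282], [0.654, -0.323], [0.64, -0.287]]
area 1217.0 cen [ 0.7138 -0.2849] sides [0.0414, 0.148] yaw 15.5
[[0.653, -0.324], [0.635, -0.287], [0.777, -0.247], [0.79, -0.282]]
```

```bash
python3 -m jog '[[[-0.04,0,-0.04,0,0,0],[0,0,-0.04,0,0,0],[0,0,0,0,0,0]]]'; python3 - <<'E'
import pickle
from side import *
from plant import *
s=snapshot("top");s0=pickle.load(open("s0.pkl","rb"))["top"];sides(s,270,288);print(edges(s),measure(s,False)["thick"])
G=lambda f,r:cv2.cvtColor(f["frame"],cv2.COLOR_RGB2GRAY).astype(np.float32)[r[1]:r[3],r[0]:r[2]]
for n,r in dict(jar=(276,136,308,168),lens=(285,228,330,272),pot=(145,130,190,174),chest=(140,165,260,275)).items():
    a,b=G(s0,r),G(s,r);print(n,cv2.phaseCorrelate(a,b,cv2.createHanningWindow(a.shape[::-1],cv2.CV_32F)))
E
```

```text
clock: 43.92
tool_pos: [0.4813, -0.316, 0.1722]
eef_rot: [0.708, 0.707, 0.001, 0.003]
contact_force: [-0.0, -0.5, -0.7]
opening: 0.008
finger_force: 0.0
n 18 width 0.04129229427902527 yaws [np.float64(89.43310282696092), np.float64(87.98614896068547)] axis x at foot y 0.587474027569588 at mid [ 0.58608171 -0.07627126]
(array([ 0.6089183, -0.0421312], dtype=float32), np.float32(0.5154514), np.float32(0.5106999), array([ 0.5806699 , -0.01438188], dtype=float32)) [ 0.58486493 -0.12009903]
jar ((-0.06608979540416016, -0.1356473200991104), 0.9235995430499315)
lens ((0.3761642601244439, 0.6544517040202855), 1.0228523358003592)
pot ((0.3969736929028649, 0.5435354091652655), 0.9478563252201787)
chest ((0.03963108702784979, -0.18876674568907958), 0.9032709932327271)
```

```bash
python3 -c "
from plant import *;print(finish_job())"
```

```text
the job is handed in; nothing more can be done
None
```

The wedge is under the short foot: a 26 N press above it no longer dips the corner, the chest is unmoved, the jar, magnifier and pot look unmoved too, and the hand is clear. Faults to note: the wedge push peaked at about 6.7 N, an early table probe reached 85 N, and I knocked a purple look-alike block and pushed it back to within about 1 mm and 5° of where it was.

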